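# Slide the vial block into its loading bay

## Robot

A 7-joint arm with a two-finger parallel gripper is mounted at the origin on a cart in front of the work surface, level with it; the furniture and walls round the work are solid. World frame = base frame: x ahead of the robot, y to its left, z up, the work surface at z = 0. Lengths are in m, angles in rad, forces in N, time in s.
With the tool pointing down it reaches from about 0.4 to 0.85 m from the base axis. Payload 10.4 kg.
Tool frame: the origin (TCP) lies on the centre line of the jaws, within the pads' length; the fingertips stand 11 mm ahead of it and the grasp point (between the pads) lies 8 mm behind it (tip_reach is the distance from the TCP to the fingertips, in m); z points along the fingers, y is the line along which they close (so a half turn about z gives the same grasp; the last joint's range is limited). The gripper opens to 85 mm and grips with 20 to 120 N. Pads are 22 mm wide; open, the fingers measure 114 mm over their backs; the gripper's body (76 mm by 85 mm) begins 54 mm behind the grasp point. The pads swing forward as they close: fully open they stand 13 mm farther back than shut.
Start: joints at [1.13, 0.332, -0.065, 1.46, 0.022, 1.35, -0.088], TCP at [0.254, -0.571, 0.242] pointing down, gripper open.
Joint ranges: [-2.6, 2.6], [-0.5, 2.12], [-1.47, 1.34], [0.16, 2.42], [-1.27, 4.41], [0.06, 2.06], [-2.6, 2.6]. Speed limits (rad/s): [2.22, 2.22, 2.79, 2.79, 3.14, 3.14, 3.14].

## Interface

Orientations are given as a unit quaternion [x, y, z, w].
In Python, from workcell import get_obs, camera, hand_in, tip_reach gives the robot as it stands. The module is installed in compiled form; this text tells all that it offers.
- The arm moves only by the tool move_arm, never from a script. Its argument "plan" is a list of rows, each an object with "delta_pos": the shift along the tool's x, y, z in shares of 60 cm (1.0 is 60 cm), a list of three; "turn": the turn, a rotation vector about the tool's x, y, z in a scale on which 1.0 is 4 rad, a list of three; "fingers": the closure, from 0 (fully open) to 1 (shut). A call has 1 to 12 rows; each row is the pose to reach, as a shift and turn from the pose commanded when the call began, along the tool's axes at that moment; what a row does not reach only later rows make up. A row lasts 1/8 s, in which the tool goes at most 62.5 mm and 10.7 degrees, less where a joint would pass 70% of its speed; a pose out of reach is approached as far as the arm can. A call with a gripper value outside its range is refused whole. The fingers move at their own pace and stop on an object; "force" is the grip in N (left out, the last holds). Time passes only in rows, so rows that repeat a pose let the fingers close. It gives the time, the measured TCP pose, the force, the opening and the grip force at its end, in the units of the state.
- get_obs(): the state, without advancing time (a new reading comes with each control period).
- camera(name): name is "scene" or "top" or "wrist"; returns a dict with "color" (420x560x3 uint8, red, green, blue), "range_z" (420x560 float32, m along the optical axis (not along the pixel's ray), 0 where there is no reading), "fx", "fy", "cx", "cy" (pixels), "R" (3x3) and "t" (3): a world point X has camera coordinates R X + t; the wrist camera has in their place "tool_from_camera" (4x4, takes a point from camera to tool coordinates, whose origin is the TCP and whose axes are the flange's). Camera axes: x right, y down, z forward; pixel columns grow to the right and rows downward; lengths in m; the calibration is good to about 2 mm. A picture is of the moment at which its call begins: read the wrist's pose just before it.
- hand_in(): hands the job in; it is judged then, once.
The state is a dict: "clock": time; "joint_pos": joint angles; "joint_velocities": joint speeds; "tau": joint torques, N m; "position": TCP position; "ee_rot": TCP orientation; "ft_force": force on the tool from outside, world axes, zero at the start; "torque": the same for the moment, N m; "grip_width": opening from 0.0 (shut) to 1.0 (fully open); "grasp_force": force on a finger pad.
Only numpy, scipy, OpenCV 4.12 (cv2) and the standard library are available. Lean on these libraries where they do the work, as an engineer would, in place of code of your own. Each camera call takes 0.05 s, during which the arm holds its last target. There are 200 camera calls.

## Task

Slide the aluminium vial block across the bench, between the carton and the test-tube rack without touching either, and into the loading bay, strike first. Push it gently until the spring catch has snapped over its strike and holds it against the rubber buffers, then let go. Keep the block flat on the bench and its vials standing, and leave the other things alone.

Things in the scene. Friction and masses are not known exactly. Their poses are not given: they have to be found in the camera images.
- vial_block: bare aluminium block 96 x 96 x 36 mm with four wells, three holding vials; 0.6 to 0.9 kg in all; loose on the bench, takes 3 to 6 N to slide; more than 22 N from the tool is too rough. Origin: centre of its underside; +x points to its strike. To be pushed on its plain faces: rear (-x, 48 mm behind the origin) and sides (+y, -y, 48 mm from it).
- strike_head (a point): centre of the round upright steel head (9 mm across) of the strike, on a thin neck out of the block's front face: 68 mm ahead (+x) of the block's origin, 17 mm up; axes as the block's
- bay: loading bay fixed to the bench: two guide rails 26 mm tall, inner faces 100 mm apart (2 mm of play each side of the block), straight from x = -12 mm on, no floor between them. +x is the way in; the block's +x goes along it. Origin: on the bench midway between the rails, where the block's origin is when home with the catch unit in the middle of its slot.
- bay_mouth (a point): middle of the bay's flared mouth, level with the rail tops (26 mm up): 43 mm before the bay's origin; the flares are 132 mm apart here
- catch_mid (a point): where the catch's two sprung rollers stand with the catch unit (steel, up to 49 mm tall, black knob) in the middle of its slot: 65.5 mm past the bay's origin, 18 mm up. The unit is clamped up to 24 mm nearer or farther along the bay's x; this is not reported: feel for it. The strike's head spreads the rollers (5 to 7 N more push), then they snap behind it.
- buffer (a joint): how far the catch unit's two rubber buffers are pressed in along the bay's +x, m: 0 free, 0.002 solid, 5 N per mm for both. The block's front face meets them 2.5 mm after the strike's head has passed between the rollers, so push on till they are felt; let go, the rollers hold the block against them at about 0.0005 to 0.001.
- reagent_box: small white folding carton 62 (its x) x 85 (its y) x 68 mm tall, fixed on the bench beside the way to the bay, on the bay's +y side; origin at the centre of its underside
- tube_rack: wooden test-tube rack 60 (its x) x 222 (its y) x 85 mm tall, its tubes reaching 135 mm, fixed on the bench beside the way to the bay, on the bay's -y side; origin at the centre of its underside
- vial_0: screw-cap glass vial, 24 mm across, 61 mm tall, standing loose in a well of the vial block and reaching 67 mm above the bench; origin at the centre of its underside, z up
- vial_1: screw-cap glass vial, 24 mm across, 61 mm tall, standing loose in a well of the vial block and reaching 67 mm above the bench; origin at the centre of its underside, z up
- vial_2: screw-cap glass vial, 24 mm across, 61 mm tall, standing loose in a well of the vial block and reaching 67 mm above the bench; origin at the centre of its underside, z up
- erlenmeyer: conical flask, 68 mm across, 108 mm tall, beyond the bay; origin at the centre of its underside
- dropper_bottle: amber dropper bottle, 39 mm across, 112 mm tall, near the front edge of the bench; origin at the centre of its underside
- petri_dish: lidded petri dish, 64 mm across, 14 mm tall, near the front edge; origin at the centre of its underside
Not all that is in view belongs to the job. What is shaped like the vial_1 but purple or yellow is not meant.

How it is judged:
On the way, in this order (a step that is already met when the one before it is completed fails the run):
1. the vial block passes through the gap between the carton and the test-tube rack (x of vial_block in the frame of bay between -0.29 and -0.2 m and y of vial_block in the frame of bay between -0.05 and 0.05 m), for 0.1 s.
2. the vial block stands before the bay's mouth (x of vial_block in the frame of bay between -0.15 and -0.05 m and y of vial_block in the frame of bay between -0.03 and 0.03 m), for 0.1 s.
At the end, for the whole second after the job is handed in: The block stands in the bay, strike inwards, within 0.1 rad of the bay's direction, held home by the catch: buffers pressed in by more than 0.2 mm with nothing touching the block; block at rest and flat on the bench, all three vials upright in their wells (value of joint buffer above 0.0002 m and x of strike_head in the frame of bay above 0.036 m and x of vial_block in the frame of bay between -0.03 and 0.032 m and angle between the x axis of vial_block and the x axis of bay, either way round below 0.1 rad and linear speed of vial_block below 0.01 m/s and height (world z) of vial_block below 0.004 m and angle between vial_block's own z axis and vertical below 0.06 rad and angle between each of vial_0, vial_1, vial_2's own z axis and vertical below 0.25 rad and horizontal distance between each of vial_0, vial_1, vial_2 and vial_block below 0.04 m).
It fails at once if the tool or arm presses on the vial block with more than 22 N (contact force between any of the fingers, the arm and vial_block above 22 N).
It fails at once if the carton or the test-tube rack is touched (contact force between anything else and reagent_box above 0.5 N or contact force between anything else and tube_rack above 0.5 N).
It fails at once if the block is lifted or tipped off the bench (height (world z) of vial_block above 0.008 m or angle between vial_block's own z axis and vertical above 0.12 rad).
It fails at once if a vial is tipped over or taken out of the block (angle between any of vial_0, vial_1, vial_2's own z axis and vertical above 0.35 rad or height (world z) of any of vial_0, vial_1, vial_2 above 0.025 m).
It fails at once if a bystander is moved by more than 15 mm (distance of any of erlenmeyer, dropper_bottle, petri_dish from where it was at the start of the episode above 0.015 m).
It also fails if it takes over 64 s, if anything falls off the work surface, if the arm or the gripper's body presses on something with over 40 N, if the wrist force passes 120 N, or if a joint passes its speed limit or range.

## Working session

There is one attempt and no reset: what is moved stays moved. The work goes in short steps, Python scripts to look and compute and a tool call to move; the robot and the scene stay as the last step left them, time stands still between calls to the robot, and variables do not carry over. Pictures are saved under pics/ and viewed, at most 11 in all, crops included, and the job is handed in when it is done.

Besides the shell and the picture viewer there is one more tool, called as name([rows], argument=value, ...), one row to a line, values as JSON. move_arm: Moves the arm, as the interface text tells. Its arguments: {"type":"object","properties":{"plan":{"type":"array","items":{"type":"object","properties":{"delta_pos":{"type":"array","items":{"type":"number"}},"turn":{"type":"array","items":{"type":"number"}},"fingers":{"type":"number"}}}},"force":{"type":"number"}},"required":["plan"]}

```bash
mkdir -p pics
cat > h.py <<'E'
import numpy as np, cv2
from workcell import get_obs, camera, hand_in, tip_reach
def snap(name,f):
    c=camera(name); np.savez('pics/'+f+'.npz',**c); cv2.imwrite('pics/'+f+'.png',c['color'][...,::-1]); return c
def world(c):
    h,w=c['range_z'].shape; u,v=np.meshgrid(np.arange(w),np.arange(h)); z=c['range_z']
    P=np.stack([(u-c['cx'])/c['fx']*z,(v-c['cy'])/c['fy']*z,z],-1)
    return (P-c['t'])@c['R']
E
python3 - <<'E'
from h import *
print(get_obs()); print(tip_reach)
for n in('top','scene'): c=snap(n,n+'0'); print(c['R'],c['t'],c['fx'])
E
```

```text
{'clock': 0.0, 'joint_pos': array([ 1.13038923,  0.33287186, -0.06467109,  1.46094361,  0.02161312,
        1.34989111, -0.08848756]), 'joint_velocities': array([ 1.12660189e-03,  2.86039732e-05,  9.69450995e-04,  2.42235567e-03,
        1.80771699e-04, -7.85194158e-04,  1.08740642e-03]), 'tau': array([-3.40779916e-04, -6.25441432e+01,  4.87522886e-02, -3.91578484e+01,
        1.61104876e-02,  1.01310544e-02,  3.67113785e-05]), 'position': array([ 0.25342943, -0.57092196,  0.24151476]), 'ee_rot': array([ 9.78257711e-01,  2.07391774e-01, -1.89759511e-04, -6.83280222e-04]), 'ft_force': array([0.35689088, 0.55505682, 0.1523556 ]), 'torque': array([-0.00695034,  0.00785469, -0.03576285]), 'grasp_force': 0.0, 'grip_width': 0.9989382384415196}
0.011
[[-1.93494828e-02 -9.99807091e-01 -3.37329709e-03]
 [-9.77589004e-01  1.96266900e-02 -2.09605659e-01]
 [ 2.09631431e-01 -7.58062969e-04 -9.77780184e-01]] [0.0095396  0.51941343 1.06590718] 486.059525106145
[[-0.7627926  -0.64660805  0.00674377]
 [-0.41429568  0.48067714 -0.77285741]
 [ 0.49649424 -0.59232383 -0.63454389]] [0.38233962 0.23885149 0.67904963] 393.21597163332103
```

View pics/top0.png

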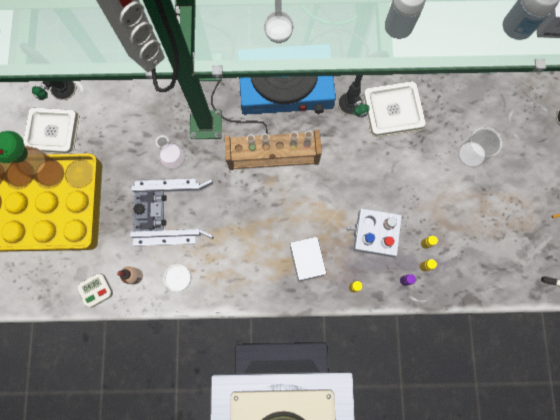

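View pics/scene0.png

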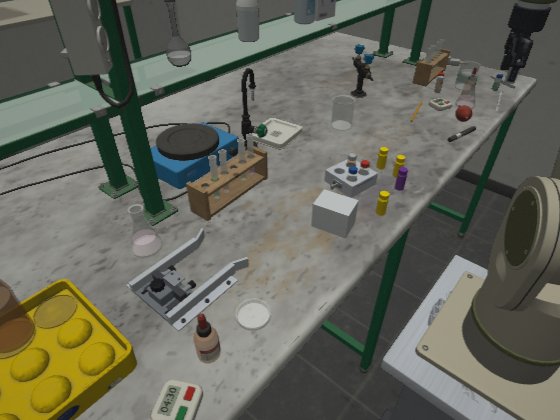

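The top view shows the block at about (378,232) with its strike to the left at (350,230). The bay is at (165,212), the rack at (272,150), the carton at (308,258) and the flask at (170,152). The yellow and purple vials outside the block at (432,242), (430,265), (357,286) and (409,280) are decoys. The block is the only aluminium one and it holds blue, red and white caps. Next I'll measure the poses.

Run:
```python
from h import *
c=dict(np.load('pics/top0.npz')); W=world(c); 
def rect(name,u0,u1,v0,v1,z0,z1):
    m=np.zeros(W.shape[:2],bool); m[v0:v1,u0:u1]=1
    m&=(W[...,2]>z0)&(W[...,2]<z1)
    n,l,s,_=cv2.connectedComponentsWithStats(m.astype(np.uint8))
    for i in range(1,n):
        if s[i,4]>60:
            r=cv2.minAreaRect((W[l==i][:,:2]*1000).astype(np.float32)); print(name,s[i],[np.round(x,1) for x in r],'z',np.round(np.median(W[l==i][:,2]),4))
rect('block',340,412,200,265,.03,.041)
rect('block_all',335,412,200,265,.008,.08)
rect('carton',280,335,230,285,.058,.075)
rect('rack',215,330,125,175,.075,.095)
rect('rackall',215,330,125,175,.02,.2)
rect('rails',120,220,170,255,.02,.032)
rect('unit',130,170,188,235,.008,.06)
print('bench',np.median(W[200:230,230:300,2]))
b=c['color']
A=cv2.resize(b[190:275,330:450,::-1],None,fx=5,fy=5,interpolation=cv2.INTER_CUBIC)
B=cv2.resize(b[165:260,120:225,::-1],None,fx=5,fy=5,interpolation=cv2.INTER_CUBIC)
cv2.imwrite('pics/cA.png',A);cv2.imwrite('pics/cB.png',B)
```

```text
block [ 355  208   47   48 1246] [array([ 468.4, -231.9]), array([97.3, 97. ]), np.float64(79.7)] z 0.0359
block_all [ 347  208   55   49 1791] [array([ 470.6, -220.5]), array([120.4,  97.6]), np.float64(79.2)] z 0.0361
carton [ 291  237   35   43 1067] [array([406.8, -64.7]), array([85.1, 62.7]), np.float64(11.8)] z 0.0679
rack [312 129  10  26 159] [array([673.8, -91.9]), array([60.3, 18.3]), np.float64(1.9)] z 0.085
rack [225 135  18  26 176] [array([663.2, 100.3]), array([39. , 59.9]), np.float64(89.6)] z 0.0843
rack [255 140  20  16  71] [array([662.7,  31.7]), array([45. , 34.9]), np.float64(76.6)] z 0.077
rack [240 143  17  17  63] [array([656.6,  68.2]), array([25.9, 47.2]), np.float64(22.8)] z 0.0766
rackall [ 225  129   97   39 2387] [array([684.2,  10.5]), array([ 92.1, 222.2]), np.float64(2.6)] z 0.075
rails [132 179  80  12 407] [array([590.2, 254. ]), array([ 19.3, 191.4]), np.float64(3.5)] z 0.0257
rails [135 192  31  37 445] [array([531.7, 302.8]), array([85.9, 70.1]), np.float64(1.3)] z 0.0289
rails [130 229  83   9 410] [array([476.5, 252.1]), array([193.3,  18.4]), np.float64(88.4)] z 0.0261
unit [ 130  188   40   47 1178] [array([529.7, 302.9]), array([114.8,  92.6]), np.float64(0.4)] z 0.0274
bench 0.00012779376625331114
```

View pics/cA.png

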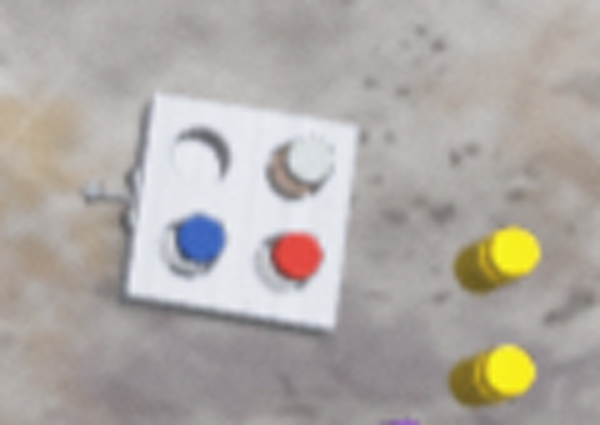

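View pics/cB.png

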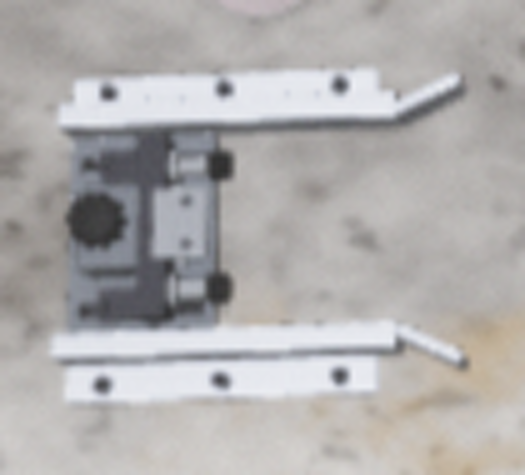

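Crop A shows the aluminium block with white, blue and red caps, one empty well and the strike at the left. Crop B shows the bay, with its mouth to the right and the catch unit's black buffers at (225,165) and (225,288). Now precise bay axes and the clearances.

Run:
```python
from h import *
c=dict(np.load('pics/top0.npz')); W=world(c)
def sel(u0,u1,v0,v1,z0,z1):
    P=W[v0:v1,u0:u1].reshape(-1,3); return P[(P[:,2]>z0)&(P[:,2]<z1)]
far=sel(120,220,170,192,.02,.03); near=sel(120,220,226,255,.02,.03)
def edge(P,f):
    out=[]
    for y in np.arange(.16,.36,.005):
        q=P[abs(P[:,1]-y)<.003]
        if len(q): out.append((y,f(q[:,0])))
    return np.array(out)
F=edge(far,np.min);N=edge(near,np.max)
print(np.round(F*1000,0).tolist());print(np.round(N*1000,0).tolist())
for E in(F,N):
    s=E[(E[:,0]>.225)&(E[:,0]<.33)]; p=np.polyfit(s[:,0],s[:,1],1); print('slope',p[0],'x at y=.25',np.polyval(p,.25))
print('y ext',far[:,1].min(),far[:,1].max(),near[:,1].min(),near[:,1].max())
# unit: buffers dark pixels
U=c['color'][185:235,130:175].astype(int).sum(-1); Q=W[185:235,130:175]
q=Q[(Q[...,2]>.008)]
for x in np.arange(.49,.58,.006):
    r=q[abs(q[:,0]-x)<.003]; print(round(x,3),round(r[:,1].min(),4),np.round(r[r[:,1].argmin(),2],3),end=' | ')
print()
K=sel(280,335,230,285,.058,.075)[:,:2]; print('carton',cv2.boxPoints(cv2.minAreaRect((K*1000).astype(np.float32))))
R=sel(215,330,125,178,.01,.084); print('rack near x by y',[(y,round(np.percentile(R[abs(R[:,1]-y)<.01][:,0],1),3)) for y in np.arange(-.1,.12,.03)])
# decoys & shelf
hsv=cv2.cvtColor(c['color'],cv2.COLOR_RGB2HSV)
for (u,v) in((432,242),(430,265),(357,286),(409,280),(170,152),(131,274),(177,278)): print((u,v),np.round(W[v,u],3))
for (u,v) in((300,70),(200,70),(450,68)): print('shelf',np.round(W[v,u],3))
```

```text
[[160.0, 598.0], [165.0, 596.0], [170.0, 593.0], [175.0, 589.0], [180.0, 589.0], [185.0, 585.0], [190.0, 584.0], [195.0, 585.0], [200.0, 585.0], [205.0, 584.0], [210.0, 585.0], [215.0, 584.0], [220.0, 584.0], [225.0, 584.0], [230.0, 584.0], [235.0, 584.0], [240.0, 584.0], [245.0, 584.0], [250.0, 584.0], [255.0, 584.0], [260.0, 584.0], [265.0, 585.0], [270.0, 583.0], [275.0, 583.0], [280.0, 583.0], [285.0, 584.0], [290.0, 582.0], [295.0, 583.0], [300.0, 582.0], [305.0, 582.0], [310.0, 582.0], [315.0, 582.0], [320.0, 584.0], [325.0, 582.0], [330.0, 582.0], [335.0, 582.0], [340.0, 582.0], [345.0, 581.0], [350.0, 581.0]]
[[160.0, 471.0], [165.0, 474.0], [170.0, 476.0], [175.0, 479.0], [180.0, 481.0], [185.0, 483.0], [190.0, 484.0], [195.0, 484.0], [200.0, 484.0], [205.0, 484.0], [210.0, 485.0], [215.0, 484.0], [220.0, 482.0], [225.0, 483.0], [230.0, 483.0], [235.0, 483.0], [240.0, 482.0], [245.0, 483.0], [250.0, 482.0], [255.0, 483.0], [260.0, 483.0], [265.0, 483.0], [270.0, 483.0], [275.0, 483.0], [280.0, 484.0], [285.0, 481.0], [290.0, 481.0], [295.0, 493.0], [300.0, 493.0], [305.0, 49
[... 798 characters left out ...]
, np.float64(0.643)), (np.float64(-0.07), np.float64(0.644)), (np.float64(-0.04000000000000001), np.float64(0.642)), (np.float64(-0.010000000000000009), np.float64(0.641)), (np.float64(0.01999999999999999), np.float64(0.64)), (np.float64(0.04999999999999999), np.float64(0.638)), (np.float64(0.07999999999999999), np.float64(0.637)), (np.float64(0.10999999999999999), np.float64(0.634))]
(432, 242) [ 0.437 -0.346  0.063]
(430, 265) [ 0.385 -0.338  0.06 ]
(357, 286) [ 0.342 -0.172  0.06 ]
(409, 280) [ 0.353 -0.288  0.062]
(170, 152) [0.66  0.25  0.068]
(131, 274) [0.378 0.329 0.067]
(177, 278) [0.371 0.237 0.018]
shelf [ 0.744 -0.048  0.29 ]
shelf [0.748 0.145 0.292]
shelf [ 0.74  -0.335  0.295]
```

The rows are not in the units I measure in: shifts go in shares of 60 cm and turns go in shares of 4 rad. I convert before sending: 0.27 m / 0.6 = 0.45, -0.2664 m / 0.6 = -0.444, 0.597 rad / 4 = 0.1493.

move_arm([
  {"delta_pos": [0.0167,-0.0167,0],"turn": [0,0,0.0075],"fingers": 0.35},
  {"delta_pos": [0.05,-0.05,0],"turn": [0,0,0.02],"fingers": 0.35},
  {"delta_pos": [0.1,-0.1,0],"turn": [0,0,0.0375],"fingers": 0.35},
  {"delta_pos": [0.1583,-0.1583,0],"turn": [0,0,0.055],"fingers": 0.35},
  {"delta_pos": [0.2167,-0.2167,0.0167],"turn": [0,0,0.075],"fingers": 0.35},
  {"delta_pos": [0.275,-0.275,0.05],"turn": [0,0,0.095],"fingers": 0.35},
  {"delta_pos": [0.3333,-0.3333,0.0833],"turn": [0,0,0.1125],"fingers": 0.35},
  {"delta_pos": [0.3833,-0.3833,0.125],"turn": [0,0,0.13],"fingers": 0.35},
  {"delta_pos": [0.425,-0.4167,0.1667],"turn": [0,0,0.1425],"fingers": 0.35},
  {"delta_pos": [0.4417,-0.4367,0.1917],"turn": [0,0,0.1493],"fingers": 0.35},
  {"delta_pos": [0.45,-0.444,0.2],"turn": [0,0,0.1493],"fingers": 0.35},
  {"delta_pos": [0.45,-0.444,0.2],"turn": [0,0,0.1493],"fingers": 0.35},
])

```text
clock: 1.6
position: [0.3923, -0.2184, 0.1224]
ee_rot: [0.996, -0.089, -0.0, 0.0]
ft_force: [-0.1, -0.0, 0.5]
grip_width: 0.65
grasp_force: 0.0
```

```bash
cat >> h.py <<'E'
from scipy.spatial.transform import Rotation as Ro
def to(x,y,z,yaw):
    o=get_obs(); R=Ro.from_quat(o['ee_rot']); p=o['position']
    T=Ro.from_euler('z',yaw,degrees=True)*Ro.from_quat([1,0,0,0])
    print('t',round(o['clock'],2),'p',p.round(4),'yaw',np.degrees(np.arctan2(R.as_matrix()[1,0],R.as_matrix()[0,0])).round(2),'F',o['ft_force'].round(2),'w',round(float(o['grip_width']),2))
    print('delta',R.inv().apply(np.array([x,y,z])-p).round(4),'turn',(R.inv()*T).as_rotvec().round(4))
def block():
    c=camera('top'); W=world(c); m=((W[...,2]>.0325)&(W[...,2]<.039)&(W[...,1]<.25)&(W[...,0]>.38)&(W[...,0]<.63)).astype(np.uint8)
    n,l,s,_=cv2.connectedComponentsWithStats(m)
    for i in range(1,n):
        if s[i,4]>250: r=cv2.minAreaRect((W[l==i][:,:2]*1000).astype(np.float32)); print('block',s[i,4],np.round(r[0],1),np.round(r[1],1),round(r[2],2))
    return c
E
python3 -c "
from h import *
to(.392,-.218,.02,-10.3)
c=snap('wrist','w1')"
```

```text
t 1.6 p [ 0.3923 -0.2184  0.1224] yaw -10.22 F [-0.09 -0.03  0.51] w 0.65
delta [-0.0004 -0.0003  0.1024] turn [0.     0.0001 0.0014]
```

To row units: 0.102 m / 0.6 = 0.17, 0.02 m / 0.6 = 0.0333.

move_arm([
  {"delta_pos": [0,0,0.0333],"turn": [0,0,0],"fingers": 0.35},
  {"delta_pos": [0,0,0.0833],"turn": [0,0,0],"fingers": 0.35},
  {"delta_pos": [0,0,0.1333],"turn": [0,0,0],"fingers": 0.35},
  {"delta_pos": [0,0,0.1617],"turn": [0,0,0],"fingers": 0.35},
  {"delta_pos": [0,0,0.17],"turn": [0,0,0],"fingers": 0.35},
  {"delta_pos": [0.005,0,0.17],"turn": [0,0,0],"fingers": 0.35},
  {"delta_pos": [0.0117,0,0.17],"turn": [0,0,0],"fingers": 0.35},
  {"delta_pos": [0.0167,0,0.17],"turn": [0,0,0],"fingers": 0.35},
  {"delta_pos": [0.02,0,0.17],"turn": [0,0,0],"fingers": 0.35},
  {"delta_pos": [0.0225,0,0.17],"turn": [0,0,0],"fingers": 0.35},
  {"delta_pos": [0.025,0,0.17],"turn": [0,0,0],"fingers": 0.35},
  {"delta_pos": [0.0267,0,0.17],"turn": [0,0,0],"fingers": 0.35},
])

```text
clock: 3.15
position: [0.4071, -0.221, 0.0201]
ee_rot: [0.996, -0.09, -0.001, -0.0]
ft_force: [-5.8, 1.2, 6.2]
grip_width: 0.651
grasp_force: 3.4
```

To row units: 0.009 m / 0.6 = 0.015, 0.0075 m / 0.6 = 0.0125.

move_arm([
  {"delta_pos": [0.0025,0,0],"turn": [0,0,0],"fingers": 0.35},
  {"delta_pos": [0.005,0,0],"turn": [0,0,0],"fingers": 0.35},
  {"delta_pos": [0.0075,0,0],"turn": [0,0,0],"fingers": 0.35},
  {"delta_pos": [0.01,0,0],"turn": [0,0,0],"fingers": 0.35},
  {"delta_pos": [0.0125,0,0],"turn": [0,0,0],"fingers": 0.35},
  {"delta_pos": [0.015,0,0],"turn": [0,0,0],"fingers": 0.35},
])

```text
clock: 3.9
position: [0.4151, -0.2225, 0.0199]
ee_rot: [0.996, -0.09, -0.002, -0.0]
ft_force: [-8.3, 1.5, 7.5]
grip_width: 0.651
grasp_force: 4.4
```

```bash
python3 -c "
from h import *
to(.48,-.218,.02,1)
c=block();cv2.imwrite('pics/top1.png',c['color'][...,::-1])"
```

```text
t 3.9 p [ 0.4151 -0.2225  0.0199] yaw -10.29 F [-8.28  1.5   7.46] w 0.65
delta [ 0.063  -0.016  -0.0003] turn [-0.0004  0.0037 -0.1971]
block 404 [ 484.3 -211.7] [53.1 89.6] 78.02
```

To row units: -0.004 m / 0.6 = -0.0067, -0.002 m / 0.6 = -0.0033.

move_arm([
  {"delta_pos": [-0.0033,0,0],"turn": [0,0,0],"fingers": 0.35},
  {"delta_pos": [-0.0067,0,0],"turn": [0,0,0],"fingers": 0.35},
  {"delta_pos": [-0.0067,0,0],"turn": [0,0,0],"fingers": 0.35},
])

```text
clock: 4.32
position: [0.413, -0.222, 0.0204]
ee_rot: [0.996, -0.09, 0.0, 0.0]
ft_force: [1.0, -0.4, 0.3]
grip_width: 0.654
grasp_force: 0.0
```

To row units: -0.004 m / 0.6 = -0.0067, -0.003 m / 0.6 = -0.005.

move_arm([
  {"delta_pos": [0,0,-0.005],"turn": [0,0,0],"fingers": 0.35},
  {"delta_pos": [0,0,-0.0067],"turn": [0,0,0],"fingers": 0.35},
])

```text
clock: 4.58
position: [0.4132, -0.222, 0.0246]
ee_rot: [0.996, -0.089, 0.0, 0.0]
ft_force: [-0.4, 0.8, 0.1]
grip_width: 0.65
grasp_force: 0.0
```

To row units: 0.012 m / 0.6 = 0.02, 0.01 m / 0.6 = 0.0167, -0.024 rad / 4 = -0.006.

move_arm([
  {"delta_pos": [0.0025,0,0],"turn": [0,0,0],"fingers": 0.35},
  {"delta_pos": [0.005,0,0],"turn": [0,0,0],"fingers": 0.35},
  {"delta_pos": [0.0075,0,0],"turn": [0,0,-0.0008],"fingers": 0.35},
  {"delta_pos": [0.01,0,0],"turn": [0,0,-0.0015],"fingers": 0.35},
  {"delta_pos": [0.0133,0,0],"turn": [0,0,-0.003],"fingers": 0.35},
  {"delta_pos": [0.0167,0,0],"turn": [0,0,-0.0045],"fingers": 0.35},
  {"delta_pos": [0.02,0,0],"turn": [0,0,-0.006],"fingers": 0.35},
])

```text
clock: 5.45
position: [0.4231, -0.2243, 0.0239]
ee_rot: [0.997, -0.078, -0.002, -0.0]
ft_force: [-7.1, 0.2, 5.5]
grip_width: 0.651
grasp_force: 3.9
```

```bash
python3 -c "
from h import *
to(.483,-.236,.024,1)
c=block();snap('wrist','w2')"
```

```text
t 5.45 p [ 0.4231 -0.2243  0.0239] yaw -8.93 F [-7.06  0.16  5.47] w 0.65
delta [ 0.061   0.0023 -0.0003] turn [-0.0002  0.0035 -0.1733]
block 418 [ 493.1 -214.2] [56.6 85.5] 80.17
```

View pics/w2.png

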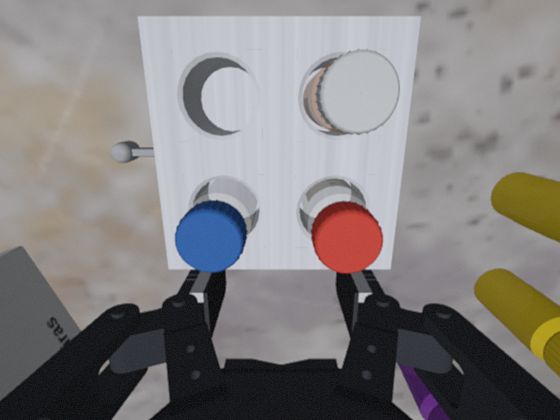

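To row units: 0.049 m / 0.6 = 0.0817, 0.002 m / 0.6 = 0.0033, -0.145 rad / 4 = -0.0363.

move_arm([
  {"delta_pos": [0.005,0,0],"turn": [0,0,-0.002],"fingers": 0.35},
  {"delta_pos": [0.0117,0,0],"turn": [0,0,-0.005],"fingers": 0.35},
  {"delta_pos": [0.02,0,0],"turn": [0,0,-0.0085],"fingers": 0.35},
  {"delta_pos": [0.0283,0.0017,0],"turn": [0,0,-0.0125],"fingers": 0.35},
  {"delta_pos": [0.0367,0.0017,0],"turn": [0,0,-0.0163],"fingers": 0.35},
  {"delta_pos": [0.045,0.0017,0],"turn": [0,0,-0.02],"fingers": 0.35},
  {"delta_pos": [0.0533,0.0017,0],"turn": [0,0,-0.0238],"fingers": 0.35},
  {"delta_pos": [0.0617,0.0017,0],"turn": [0,0,-0.0275],"fingers": 0.35},
  {"delta_pos": [0.07,0.0033,0],"turn": [0,0,-0.031],"fingers": 0.35},
  {"delta_pos": [0.0767,0.0033,0],"turn": [0,0,-0.034],"fingers": 0.35},
  {"delta_pos": [0.0817,0.0033,0],"turn": [0,0,-0.0363],"fingers": 0.35},
])

```text
clock: 6.92
position: [0.4714, -0.2339, 0.0238]
ee_rot: [1.0, -0.005, -0.002, -0.0]
ft_force: [-8.3, -0.0, 5.9]
grip_width: 0.654
grasp_force: 3.7
```

```bash
python3 -c "
from h import *
to(.483,-.236,.024,1)
c=block();snap('wrist','w3')"
```

```text
t 6.92 p [ 0.4714 -0.2339  0.0238] yaw -0.61 F [-8.35 -0.04  5.87] w 0.65
delta [ 0.0116  0.002  -0.0002] turn [-0.0003  0.0033 -0.0281]
block 453 [ 539.7 -219.8] [66.9 85.9] 88.02
```

To row units: -0.13 m / 0.6 = -0.2167, 0.0095 m / 0.6 = 0.0158, -0.028 rad / 4 = -0.007.

move_arm([
  {"delta_pos": [0.005,0,0],"turn": [0,0,-0.002],"fingers": 0.35},
  {"delta_pos": [0.01,0,0],"turn": [0,0,-0.0045],"fingers": 0.35},
  {"delta_pos": [0.0158,0,0],"turn": [0,0,-0.007],"fingers": 0.35},
  {"delta_pos": [0.0117,0,0],"turn": [0,0,-0.007],"fingers": 0.35},
  {"delta_pos": [0,0,0],"turn": [0,0,-0.007],"fingers": 0.35},
  {"delta_pos": [-0.0333,0,0],"turn": [0,0,-0.007],"fingers": 0.35},
  {"delta_pos": [-0.075,0,0],"turn": [0,0,-0.007],"fingers": 0.35},
  {"delta_pos": [-0.0917,0,-0.0333],"turn": [0,0,-0.007],"fingers": 0.35},
  {"delta_pos": [-0.0917,0,-0.1],"turn": [0,0,-0.007],"fingers": 0.35},
  {"delta_pos": [-0.0917,0,-0.1667],"turn": [0,0,-0.007],"fingers": 0.35},
  {"delta_pos": [-0.0917,0,-0.2083],"turn": [0,0,-0.007],"fingers": 0.35},
  {"delta_pos": [-0.0917,0,-0.2167],"turn": [0,0,-0.007],"fingers": 0.35},
])

```text
clock: 8.52
position: [0.4186, -0.2335, 0.156]
ee_rot: [1.0, 0.009, 0.002, 0.001]
ft_force: [-0.0, -0.0, -0.1]
grip_width: 0.655
grasp_force: 0.0
```

```bash
python3 -c "
from h import *
to(.542,-.34,.154,91)
c=block()
o=get_obs();w=snap('wrist','w4');h,ww=w['range_z'].shape;u,v=np.meshgrid(np.arange(ww),np.arange(h));z=w['range_z']
P=np.stack([(u-w['cx'])/w['fx']*z,(v-w['cy'])/w['fy']*z,z],-1).reshape(-1,3)
T=w['tool_from_camera'];P=P@T[:3,:3].T+T[:3,3];P=Ro.from_quat(o['ee_rot']).apply(P)+o['position'];P=P[z.ravel()>0]
q=P[(P[:,2]>.03)&(P[:,2]<.041)&(P[:,0]>.46)]
r=cv2.minAreaRect((q[:,:2]*1000).astype(np.float32));print(r)"
```

```text
t 8.53 p [ 0.4186 -0.2335  0.156 ] yaw 1.01 F [-0.   -0.02 -0.15] w 0.66
delta [0.1215 0.1087 0.0026] turn [ 4.1000e-03 -7.0000e-04 -1.5705e+00]
block 1011 [ 544.4 -232.4] [96.8 96.3] 0.94
((531.349609375, -232.1209716796875), (76.2310791015625, 96.30805206298828), 0.993563711643219)
```

To row units: 0.123 m / 0.6 = 0.205, 0.0867 m / 0.6 = 0.1445, -1.57 rad / 4 = -0.3925.

move_arm([
  {"delta_pos": [0.0083,0.005,0],"turn": [0,0,-0.02],"fingers": 0.35},
  {"delta_pos": [0.025,0.0167,0],"turn": [0,0,-0.055],"fingers": 0.35},
  {"delta_pos": [0.0467,0.0333,0],"turn": [0,0,-0.095],"fingers": 0.35},
  {"delta_pos": [0.07,0.0517,0],"turn": [0,0,-0.135],"fingers": 0.35},
  {"delta_pos": [0.0933,0.07,0],"turn": [0,0,-0.175],"fingers": 0.35},
  {"delta_pos": [0.1167,0.0883,0],"turn": [0,0,-0.215],"fingers": 0.35},
  {"delta_pos": [0.1417,0.1067,0],"turn": [0,0,-0.255],"fingers": 0.35},
  {"delta_pos": [0.1667,0.1233,0],"turn": [0,0,-0.295],"fingers": 0.35},
  {"delta_pos": [0.1883,0.135,0],"turn": [0,0,-0.335],"fingers": 0.35},
  {"delta_pos": [0.2017,0.1417,0],"turn": [0,0,-0.37],"fingers": 0.35},
  {"delta_pos": [0.205,0.1445,0],"turn": [0,0,-0.3875],"fingers": 0.35},
  {"delta_pos": [0.205,0.1445,0],"turn": [0,0,-0.3925],"fingers": 0.35},
])

```text
clock: 10.12
position: [0.5419, -0.3172, 0.1525]
ee_rot: [0.701, 0.713, -0.0, -0.001]
ft_force: [-0.4, 0.2, 0.4]
grip_width: 0.651
grasp_force: 0.0
```

```bash
python3 -c "
from h import *
to(.544,-.318,.024,91)
print(get_obs()['joint_pos'].round(2))"
```

```text
t 10.12 p [ 0.5419 -0.3172  0.1525] yaw 91.01 F [-0.41  0.16  0.38] w 0.65
delta [-0.001   0.0023  0.1285] turn [-0.0018 -0.0016  0.0001]
[ 0.85  0.45 -0.51  1.54  0.23  1.21  0.32]
```

To row units: 0.129 m / 0.6 = 0.215, 0.017 m / 0.6 = 0.0283.

move_arm([
  {"delta_pos": [0,0.0033,0.0333],"turn": [0,0,0],"fingers": 0.35},
  {"delta_pos": [0,0.0033,0.0917],"turn": [0,0,0],"fingers": 0.35},
  {"delta_pos": [0,0.0033,0.15],"turn": [0,0,0],"fingers": 0.35},
  {"delta_pos": [0,0.0033,0.1967],"turn": [0,0,0],"fingers": 0.35},
  {"delta_pos": [0,0.0033,0.215],"turn": [0,0,0],"fingers": 0.35},
  {"delta_pos": [0.005,0.0033,0.215],"turn": [0,0,0],"fingers": 0.35},
  {"delta_pos": [0.0133,0.0033,0.215],"turn": [0,0,0],"fingers": 0.35},
  {"delta_pos": [0.0217,0.0033,0.215],"turn": [0,0,0],"fingers": 0.35},
  {"delta_pos": [0.0283,0.0033,0.215],"turn": [0,0,0],"fingers": 0.35},
  {"delta_pos": [0.0317,0.0033,0.215],"turn": [0,0,0],"fingers": 0.35},
  {"delta_pos": [0.0342,0.0033,0.215],"turn": [0,0,0],"fingers": 0.35},
  {"delta_pos": [0.0367,0.0033,0.215],"turn": [0,0,0],"fingers": 0.35},
])

```text
clock: 11.62
position: [0.544, -0.2956, 0.0253]
ee_rot: [0.701, 0.713, -0.0, 0.0]
ft_force: [-0.2, 1.0, -0.4]
grip_width: 0.651
grasp_force: 0.0
```

To row units: 0.01 m / 0.6 = 0.0167, 0.008 m / 0.6 = 0.0133.

move_arm([
  {"delta_pos": [0.0025,0,0],"turn": [0,0,0],"fingers": 0.35},
  {"delta_pos": [0.005,0,0],"turn": [0,0,0],"fingers": 0.35},
  {"delta_pos": [0.0075,0,0],"turn": [0,0,0],"fingers": 0.35},
  {"delta_pos": [0.01,0,0],"turn": [0,0,0],"fingers": 0.35},
  {"delta_pos": [0.0133,0,0],"turn": [0,0,0],"fingers": 0.35},
  {"delta_pos": [0.0167,0,0],"turn": [0,0,0],"fingers": 0.35},
])

```text
clock: 12.38
position: [0.5437, -0.2859, 0.0253]
ee_rot: [0.701, 0.713, -0.0, 0.0]
ft_force: [-0.5, -3.2, -0.4]
grip_width: 0.651
grasp_force: 1.8
```

```bash
python3 -c "
from h import *
to(.542,-.2,.024,91)
c=block()"
```

```text
t 12.38 p [ 0.5437 -0.2859  0.0253] yaw 90.95 F [-0.47 -3.24 -0.45] w 0.65
delta [ 0.0859 -0.0003  0.0013] turn [-0.0001  0.0005 -0.0009]
block 1038 [ 544.3 -230. ] [ 97.3 102.8] 1.36
```

To row units: 0.068 m / 0.6 = 0.1133, 0.059 m / 0.6 = 0.0983.

move_arm([
  {"delta_pos": [0.005,0,0],"turn": [0,0,0],"fingers": 0.35},
  {"delta_pos": [0.0117,0,0],"turn": [0,0,0],"fingers": 0.35},
  {"delta_pos": [0.02,0,0],"turn": [0,0,0],"fingers": 0.35},
  {"delta_pos": [0.03,0,0],"turn": [0,0,0],"fingers": 0.35},
  {"delta_pos": [0.0417,0,0],"turn": [0,0,0],"fingers": 0.35},
  {"delta_pos": [0.0533,0,0],"turn": [0,0,0],"fingers": 0.35},
  {"delta_pos": [0.065,0,0],"turn": [0,0,0],"fingers": 0.35},
  {"delta_pos": [0.0767,0,0],"turn": [0,0,0],"fingers": 0.35},
  {"delta_pos": [0.0883,0,0],"turn": [0,0,0],"fingers": 0.35},
  {"delta_pos": [0.0983,-0.0017,0],"turn": [0,0,0],"fingers": 0.35},
  {"delta_pos": [0.1067,-0.0017,0],"turn": [0,0,0],"fingers": 0.35},
  {"delta_pos": [0.1133,-0.0017,0],"turn": [0,0,0],"fingers": 0.35},
])

```text
clock: 13.92
position: [0.5416, -0.2173, 0.0253]
ee_rot: [0.701, 0.713, -0.0, 0.0]
ft_force: [-0.5, -3.0, -1.6]
grip_width: 0.651
grasp_force: 1.7
```

```bash
python3 -c "
from h import *
to(.542,-.2,.024,91)
c=block();cv2.imwrite('pics/top3.png',c['color'][...,::-1])"
```

```text
t 13.93 p [ 0.5416 -0.2173  0.0253] yaw 90.97 F [-0.52 -3.04 -1.65] w 0.65
delta [0.0173 0.0007 0.0013] turn [-0.0001  0.0001 -0.0004]
block 986 [ 542.3 -159.2] [96.9 97.2] 1.18
```

View pics/top3.png

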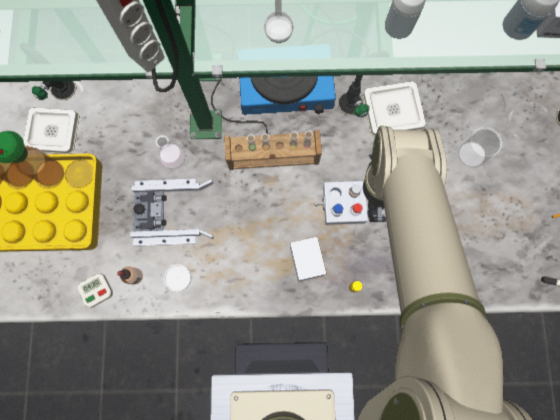

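The block at (346,202) is heading for the gap, between the rack (272,150) and the carton (308,258). The wrist at (410,155) leans towards the rack side, so I'll check its clearance over the tubes.

```bash
python3 -c "
from h import *
for n in('top','scene'):
    c=snap(n,n+'4'); P=world(c)[c['range_z']>0]
    q=P[(P[:,0]>.45)&(P[:,0]<.74)&(P[:,1]>-.34)&(P[:,1]<-.12)&(P[:,2]>.07)&(P[:,2]<.6)]
    for z in np.arange(.08,.45,.03):
        s=q[abs(q[:,2]-z)<.015]
        if len(s)>5: print(n,round(z,2),len(s),'x',s[:,0].min().round(3),s[:,0].max().round(3),'y',s[:,1].min().round(3),s[:,1].max().round(3))
"
```

```text
top 0.08 83 x 0.483 0.607 y -0.222 -0.128
top 0.11 158 x 0.476 0.612 y -0.231 -0.2
top 0.14 74 x 0.48 0.548 y -0.226 -0.18
top 0.17 117 x 0.507 0.557 y -0.219 -0.18
top 0.2 52 x 0.503 0.564 y -0.208 -0.175
top 0.23 111 x 0.51 0.571 y -0.191 -0.175
top 0.26 61 x 0.522 0.581 y -0.184 -0.175
top 0.29 190 x 0.738 0.74 y -0.34 -0.121
top 0.32 41 x 0.502 0.568 y -0.169 -0.165
top 0.35 183 x 0.472 0.597 y -0.174 -0.164
top 0.38 538 x 0.465 0.593 y -0.267 -0.163
top 0.41 1505 x 0.451 0.581 y -0.266 -0.162
top 0.44 1631 x 0.45 0.534 y -0.262 -0.162
scene 0.08 315 x 0.476 0.605 y -0.235 -0.166
scene 0.11 504 x 0.473 0.61 y -0.232 -0.194
scene 0.14 212 x 0.483 0.581 y -0.231 -0.177
scene 0.17 342 x 0.502 0.567 y -0.234 -0.176
scene 0.2 365 x 0.498 0.575 y -0.24 -0.173
scene 0.23 429 x 0.497 0.574 y -0.244 -0.173
scene 0.26 482 x 0.499 0.738 y -0.298 -0.172
scene 0.29 902 x 0.498 0.74 y -0.339 -0.12
scene 0.32 560 x 0.488 0.589 y -0.258 -0.162
scene 0.35 739 x 0.454 0.593 y -0.26 -0.161
scene 0.38 904 x 0.45 0.592 y -0.205 -0.16
scene 0.41 724 x 0.45 0.574 y -0.175 -0.16
scene 0.44 333 x 0.45 0.528 y -0.199 -0.158
```

View pics/scene4.png

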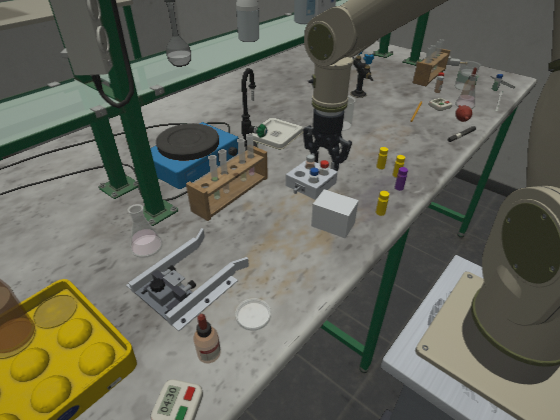

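The gripper's widest part reaches x = 0.612 at z ≈ 0.1 and the rack starts at about 0.634. Between gripper and carton there is about 18 mm. The way is clear, so I'll continue.

To row units: 0.077 m / 0.6 = 0.1283, 0.073 m / 0.6 = 0.1217.

move_arm([
  {"delta_pos": [0.005,0,0],"turn": [0,0,0],"fingers": 0.35},
  {"delta_pos": [0.0133,0,0],"turn": [0,0,0],"fingers": 0.35},
  {"delta_pos": [0.0233,0,0],"turn": [0,0,0],"fingers": 0.35},
  {"delta_pos": [0.035,0,0],"turn": [0,0,0],"fingers": 0.35},
  {"delta_pos": [0.0483,0,0],"turn": [0,0,0],"fingers": 0.35},
  {"delta_pos": [0.0617,0,0],"turn": [0,0,0],"fingers": 0.35},
  {"delta_pos": [0.075,0,0],"turn": [0,0,0],"fingers": 0.35},
  {"delta_pos": [0.0883,-0.0017,0],"turn": [0,0,0],"fingers": 0.35},
  {"delta_pos": [0.1017,-0.0017,0],"turn": [0,0,0],"fingers": 0.35},
  {"delta_pos": [0.1133,-0.0017,0],"turn": [0,0,0],"fingers": 0.35},
  {"delta_pos": [0.1217,-0.0017,0],"turn": [0,0,0],"fingers": 0.35},
  {"delta_pos": [0.1283,-0.0017,0],"turn": [0,0,0],"fingers": 0.35},
])

```text
clock: 15.58
position: [0.5394, -0.1404, 0.0254]
ee_rot: [0.701, 0.713, -0.0, 0.0]
ft_force: [0.7, -4.2, 1.0]
grip_width: 0.648
grasp_force: 2.4
```

```bash
python3 -c "
from h import *
to(.54,-.02,.024,91)
c=block()"
```

```text
t 15.57 p [ 0.5394 -0.1404  0.0254] yaw 90.97 F [ 0.69 -4.16  0.98] w 0.65
delta [0.1204 0.0026 0.0013] turn [ 0.      0.0002 -0.0005]
block 952 [540.  -82.3] [97.3 96.2] 1.2
```

To row units: 0.09 m / 0.6 = 0.15, 0.086 m / 0.6 = 0.1433.

move_arm([
  {"delta_pos": [0.0067,0,0],"turn": [0,0,0],"fingers": 0.35},
  {"delta_pos": [0.0167,0,0],"turn": [0,0,0],"fingers": 0.35},
  {"delta_pos": [0.03,0,0],"turn": [0,0,0],"fingers": 0.35},
  {"delta_pos": [0.045,0,0],"turn": [0,0,0],"fingers": 0.35},
  {"delta_pos": [0.06,0,0],"turn": [0,0,0],"fingers": 0.35},
  {"delta_pos": [0.075,0,0],"turn": [0,0,0],"fingers": 0.35},
  {"delta_pos": [0.09,-0.0017,0],"turn": [0,0,0],"fingers": 0.35},
  {"delta_pos": [0.105,-0.0017,0],"turn": [0,0,0],"fingers": 0.35},
  {"delta_pos": [0.12,-0.0017,0],"turn": [0,0,0],"fingers": 0.35},
  {"delta_pos": [0.1333,-0.0017,0],"turn": [0,0,0],"fingers": 0.35},
  {"delta_pos": [0.1433,-0.0017,0],"turn": [0,0,0],"fingers": 0.35},
  {"delta_pos": [0.15,-0.0017,0],"turn": [0,0,0],"fingers": 0.35},
])

```text
clock: 17.12
position: [0.5368, -0.0505, 0.0254]
ee_rot: [0.701, 0.713, -0.0, 0.0]
ft_force: [0.0, -5.0, 2.2]
grip_width: 0.653
grasp_force: 2.8
```

```bash
python3 -c "
from h import *
to(.54,-.02,.024,91)
c=block()"
```

```text
t 17.12 p [ 0.5368 -0.0505  0.0254] yaw 90.98 F [ 0.01 -5.02  2.19] w 0.65
delta [0.0304 0.0037 0.0014] turn [-0.0001  0.0003 -0.0004]
block 874 [537.6   8.3] [97.5 94.5] 1.41
```

To row units: 0.09 m / 0.6 = 0.15, 0.086 m / 0.6 = 0.1433.

move_arm([
  {"delta_pos": [0.0067,0,0],"turn": [0,0,0],"fingers": 0.35},
  {"delta_pos": [0.0167,0,0],"turn": [0,0,0],"fingers": 0.35},
  {"delta_pos": [0.03,0,0],"turn": [0,0,0],"fingers": 0.35},
  {"delta_pos": [0.045,0,0],"turn": [0,0,0],"fingers": 0.35},
  {"delta_pos": [0.06,0,0],"turn": [0,0,0],"fingers": 0.35},
  {"delta_pos": [0.075,0,0],"turn": [0,0,0],"fingers": 0.35},
  {"delta_pos": [0.09,0,0],"turn": [0,0,0],"fingers": 0.35},
  {"delta_pos": [0.105,0,0],"turn": [0,0,0],"fingers": 0.35},
  {"delta_pos": [0.12,0,0],"turn": [0,0,0],"fingers": 0.35},
  {"delta_pos": [0.1333,0,0],"turn": [0,0,0],"fingers": 0.35},
  {"delta_pos": [0.1433,0,0],"turn": [0,0,0],"fingers": 0.35},
  {"delta_pos": [0.15,0,0],"turn": [0,0,0],"fingers": 0.35},
])

```text
clock: 18.68
position: [0.5352, 0.0392, 0.0253]
ee_rot: [0.701, 0.713, -0.0, 0.0]
ft_force: [-0.6, -6.0, 3.1]
grip_width: 0.645
grasp_force: 3.1
```

```bash
python3 -c "
from h import *
to(.54,.1,.024,91)
c=block();cv2.imwrite('pics/top5.png',cv2.resize(c['color'][165:260,120:270,::-1],None,fx=5,fy=5,interpolation=cv2.INTER_CUBIC))"
```

```text
t 18.68 p [0.5352 0.0392 0.0253] yaw 90.96 F [-0.62 -5.97  3.13] w 0.65
delta [0.0608 0.0058 0.0013] turn [-0.0003  0.0006 -0.0007]
block 673 [535.2 103.7] [97.2 81.7] 2.07
```

View pics/top5.png

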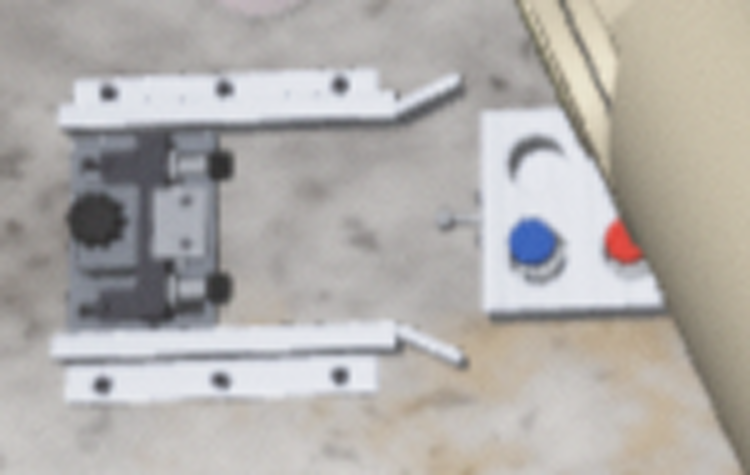

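To row units: 0.047 m / 0.6 = 0.0783, 0.044 m / 0.6 = 0.0733.

move_arm([
  {"delta_pos": [0.005,0,0],"turn": [0,0,0],"fingers": 0.35},
  {"delta_pos": [0.0133,0,0],"turn": [0,0,0],"fingers": 0.35},
  {"delta_pos": [0.0233,0,0],"turn": [0,0,0],"fingers": 0.35},
  {"delta_pos": [0.0333,0,0],"turn": [0,0,0],"fingers": 0.35},
  {"delta_pos": [0.0433,0,0],"turn": [0,0,0],"fingers": 0.35},
  {"delta_pos": [0.0517,0,0],"turn": [0,0,0],"fingers": 0.35},
  {"delta_pos": [0.0583,0,0],"turn": [0,0,0],"fingers": 0.35},
  {"delta_pos": [0.0633,0,0],"turn": [0,0,0],"fingers": 0.35},
  {"delta_pos": [0.0683,0,0],"turn": [0,0,0],"fingers": 0.35},
  {"delta_pos": [0.0733,0,0],"turn": [0,0,0],"fingers": 0.35},
  {"delta_pos": [0.0783,0,0],"turn": [0,0,0],"fingers": 0.35},
])

```text
clock: 20.1
position: [0.5345, 0.0856, 0.0253]
ee_rot: [0.701, 0.713, -0.0, 0.0]
ft_force: [0.6, -6.3, 2.9]
grip_width: 0.648
grasp_force: 3.3
```

```bash
python3 -c "
from h import *
to(.54,.1,.024,91)
c=block()"
```

```text
t 20.1 p [0.5345 0.0856 0.0253] yaw 90.93 F [ 0.63 -6.34  2.93] w 0.65
delta [0.0144 0.0057 0.0013] turn [-0.0004  0.001  -0.0013]
block 544 [534.4 153.5] [96.6 74.7] 1.16
```

To row units: 0.018 m / 0.6 = 0.03, 0.014 m / 0.6 = 0.0233.

move_arm([
  {"delta_pos": [0.005,0,0],"turn": [0,0,0],"fingers": 0.35},
  {"delta_pos": [0.01,0,0],"turn": [0,0,0],"fingers": 0.35},
  {"delta_pos": [0.0167,0,0],"turn": [0,0,0],"fingers": 0.35},
  {"delta_pos": [0.0233,0,0],"turn": [0,0,0],"fingers": 0.35},
  {"delta_pos": [0.03,0,0],"turn": [0,0,0],"fingers": 0.35},
])

```text
clock: 20.78
position: [0.5341, 0.1036, 0.0253]
ee_rot: [0.701, 0.713, -0.001, 0.0]
ft_force: [0.5, -6.8, 4.6]
grip_width: 0.651
grasp_force: 3.4
```

To row units: 0.027 m / 0.6 = 0.045, 0.024 m / 0.6 = 0.04.

move_arm([
  {"delta_pos": [0.0067,0,0],"turn": [0,0,0],"fingers": 0.35},
  {"delta_pos": [0.0133,0,0],"turn": [0,0,0],"fingers": 0.35},
  {"delta_pos": [0.02,0,0],"turn": [0,0,0],"fingers": 0.35},
  {"delta_pos": [0.0267,0,0],"turn": [0,0,0],"fingers": 0.35},
  {"delta_pos": [0.0333,0,0],"turn": [0,0,0],"fingers": 0.35},
  {"delta_pos": [0.04,0,0],"turn": [0,0,0],"fingers": 0.35},
  {"delta_pos": [0.045,0,0],"turn": [0,0,0],"fingers": 0.35},
])

```text
clock: 21.65
position: [0.5337, 0.1306, 0.0254]
ee_rot: [0.701, 0.713, -0.001, 0.0]
ft_force: [0.5, -7.3, 4.4]
grip_width: 0.645
grasp_force: 3.6
```

To row units: 0.006 m / 0.6 = 0.01, 0.0045 m / 0.6 = 0.0075.

move_arm([
  {"delta_pos": [0.0025,0,0],"turn": [0,0,0],"fingers": 0.35},
  {"delta_pos": [0.005,0,0],"turn": [0,0,0],"fingers": 0.35},
  {"delta_pos": [0.0075,0,0],"turn": [0,0,0],"fingers": 0.35},
  {"delta_pos": [0.01,0,0],"turn": [0,0,0],"fingers": 0.35},
])

```text
clock: 22.15
position: [0.5336, 0.1363, 0.0253]
ee_rot: [0.701, 0.713, -0.001, 0.0]
ft_force: [0.4, -7.8, 4.3]
grip_width: 0.648
grasp_force: 3.6
```

To row units: 0.0045 m / 0.6 = 0.0075, 0.003 m / 0.6 = 0.005.

move_arm([
  {"delta_pos": [0.0025,0,0],"turn": [0,0,0],"fingers": 0.35},
  {"delta_pos": [0.005,0,0],"turn": [0,0,0],"fingers": 0.35},
  {"delta_pos": [0.0075,0,0],"turn": [0,0,0],"fingers": 0.35},
])

```text
clock: 22.52
position: [0.5336, 0.1409, 0.0253]
ee_rot: [0.701, 0.713, -0.001, 0.0]
ft_force: [0.5, -7.3, 3.7]
grip_width: 0.65
grasp_force: 3.6
```

To row units: 0.003 m / 0.6 = 0.005, 0.0015 m / 0.6 = 0.0025.

move_arm([
  {"delta_pos": [0.0025,0,0],"turn": [0,0,0],"fingers": 0.35},
  {"delta_pos": [0.005,0,0],"turn": [0,0,0],"fingers": 0.35},
])

```text
clock: 22.78
position: [0.5335, 0.1439, 0.0253]
ee_rot: [0.701, 0.713, -0.001, 0.0]
ft_force: [0.6, -7.9, 4.7]
grip_width: 0.652
grasp_force: 3.6
```

To row units: 0.003 m / 0.6 = 0.005, 0.001 m / 0.6 = 0.0017.

move_arm([
  {"delta_pos": [0.0017,0,0],"turn": [0,0,0],"fingers": 0.35},
  {"delta_pos": [0.0033,0,0],"turn": [0,0,0],"fingers": 0.35},
  {"delta_pos": [0.005,0,0],"turn": [0,0,0],"fingers": 0.35},
])

```text
clock: 23.15
position: [0.5334, 0.1468, 0.0253]
ee_rot: [0.701, 0.713, -0.001, 0.0]
ft_force: [-0.0, -7.8, 4.9]
grip_width: 0.65
grasp_force: 3.7
```

To row units: 0.002 m / 0.6 = 0.0033, 0.001 m / 0.6 = 0.0017.

move_arm([
  {"delta_pos": [0.0017,0,0],"turn": [0,0,0],"fingers": 0.35},
  {"delta_pos": [0.0033,0,0],"turn": [0,0,0],"fingers": 0.35},
])

```text
clock: 23.4
position: [0.5334, 0.1488, 0.0254]
ee_rot: [0.701, 0.713, -0.001, 0.0]
ft_force: [0.3, -7.1, 4.3]
grip_width: 0.653
grasp_force: 3.7
```

To row units: 0.002 m / 0.6 = 0.0033, 0.001 m / 0.6 = 0.0017.

move_arm([
  {"delta_pos": [0.0017,0,0],"turn": [0,0,0],"fingers": 0.35},
  {"delta_pos": [0.0033,0,0],"turn": [0,0,0],"fingers": 0.35},
])

```text
clock: 23.65
position: [0.5334, 0.1508, 0.0253]
ee_rot: [0.701, 0.713, -0.001, 0.0]
ft_force: [-0.1, -7.4, 4.7]
grip_width: 0.654
grasp_force: 3.7
```

To row units: 0.002 m / 0.6 = 0.0033, 0.001 m / 0.6 = 0.0017.

move_arm([
  {"delta_pos": [0.0017,0,0],"turn": [0,0,0],"fingers": 0.35},
  {"delta_pos": [0.0033,0,0],"turn": [0,0,0],"fingers": 0.35},
])

```text
clock: 23.9
position: [0.5333, 0.1527, 0.0253]
ee_rot: [0.701, 0.713, -0.001, 0.0]
ft_force: [-0.6, -7.3, 4.8]
grip_width: 0.65
grasp_force: 3.7
```

move_arm([
  {"delta_pos": [0.0017,0,0],"turn": [0,0,0],"fingers": 0.35},
])

```text
clock: 24.02
position: [0.5334, 0.1533, 0.0253]
ee_rot: [0.702, 0.713, -0.001, 0.001]
ft_force: [-0.6, -9.7, 6.2]
grip_width: 0.65
grasp_force: 5.1
```

To row units: 0.001 m / 0.6 = 0.0017.

move_arm([
  {"delta_pos": [0.0017,0,0],"turn": [0,0,0],"fingers": 0.35},
])

```text
clock: 24.15
position: [0.5334, 0.1535, 0.0253]
ee_rot: [0.702, 0.712, -0.001, 0.001]
ft_force: [0.0, -12.6, 7.9]
grip_width: 0.65
grasp_force: 6.5
```

```bash
python3 -c "
from h import *
to(.54,.1,.024,91)
c=block();s=snap('scene','scene6');cv2.imwrite('pics/sc6.png',cv2.resize(s['color'][220:340,120:270,::-1],None,fx=5,fy=5,interpolation=cv2.INTER_CUBIC))"
```

```text
t 24.15 p [0.5334 0.1535 0.0253] yaw 90.87 F [  0.04 -12.6    7.94] w 0.65
delta [-0.0536  0.0058  0.0015] turn [-0.0009  0.0031 -0.0023]
```

View pics/sc6.png

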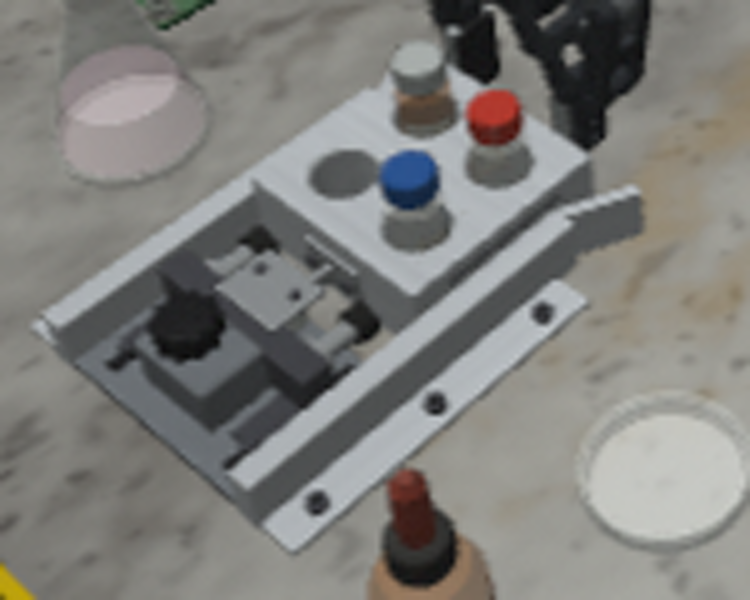

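The strike's head is at the rollers, the buffers still show a gap, and the vials stand upright. The force is rising, which is the catch resisting. I'll ease off the downward component while pushing on in small steps.

To row units: -0.001 m / 0.6 = -0.0017, -0.0005 m / 0.6 = -0.0008.

move_arm([
  {"delta_pos": [0,0,-0.0008],"turn": [0,0,0],"fingers": 0.35},
  {"delta_pos": [0.0008,0,-0.0017],"turn": [0,0,0],"fingers": 0.35},
])

```text
clock: 24.5
position: [0.5328, 0.155, 0.0256]
ee_rot: [0.702, 0.713, -0.001, -0.0]
ft_force: [1.7, -4.9, -3.3]
grip_width: 0.652
grasp_force: 2.6
```

move_arm([
  {"delta_pos": [0.0017,0,0],"turn": [0,0,0],"fingers": 0.35},
])

```text
clock: 24.62
position: [0.5326, 0.1564, 0.0256]
ee_rot: [0.701, 0.713, -0.001, -0.0]
ft_force: [1.6, -4.3, -3.3]
grip_width: 0.65
grasp_force: 2.4
```

To row units: 0.001 m / 0.6 = 0.0017.

move_arm([
  {"delta_pos": [0.0017,0,0],"turn": [0,0,0],"fingers": 0.35},
])

```text
clock: 24.75
position: [0.5327, 0.1579, 0.0256]
ee_rot: [0.701, 0.713, -0.001, -0.0]
ft_force: [0.7, -3.9, -2.9]
grip_width: 0.649
grasp_force: 1.9
```

To row units: 0.001 m / 0.6 = 0.0017.

move_arm([
  {"delta_pos": [0.0017,0,0],"turn": [0,0,0],"fingers": 0.35},
])

```text
clock: 24.88
position: [0.5328, 0.1594, 0.0259]
ee_rot: [0.701, 0.713, -0.0, -0.0]
ft_force: [1.0, -2.8, -2.2]
grip_width: 0.652
grasp_force: 1.5
```

move_arm([
  {"delta_pos": [0.0012,0,0],"turn": [0,0,0],"fingers": 0.35},
])

```text
clock: 25.0
position: [0.5329, 0.1605, 0.0262]
ee_rot: [0.701, 0.713, -0.0, -0.0]
ft_force: [-0.5, -1.9, -1.8]
grip_width: 0.648
grasp_force: 1.2
```

To row units: 0.0007 m / 0.6 = 0.0012.

move_arm([
  {"delta_pos": [0.0012,0,0],"turn": [0,0,0],"fingers": 0.35},
])

```text
clock: 25.12
position: [0.5331, 0.1612, 0.0263]
ee_rot: [0.701, 0.713, 0.0, -0.0]
ft_force: [-0.3, -2.0, -2.6]
grip_width: 0.655
grasp_force: 1.0
```

To row units: 0.0007 m / 0.6 = 0.0012.

move_arm([
  {"delta_pos": [0.0012,0,0],"turn": [0,0,0],"fingers": 0.35},
])

```text
clock: 25.25
position: [0.5332, 0.1618, 0.0264]
ee_rot: [0.701, 0.713, 0.0, -0.0]
ft_force: [0.4, -2.7, -1.2]
grip_width: 0.65
grasp_force: 1.3
```

To row units: 0.0007 m / 0.6 = 0.0012.

move_arm([
  {"delta_pos": [0.0012,0,0],"turn": [0,0,0],"fingers": 0.35},
])

```text
clock: 25.38
position: [0.5332, 0.162, 0.0264]
ee_rot: [0.701, 0.713, -0.0, 0.0]
ft_force: [-0.8, -3.6, -0.4]
grip_width: 0.644
grasp_force: 2.2
```

To row units: 0.0007 m / 0.6 = 0.0012.

move_arm([
  {"delta_pos": [0.0012,0,0],"turn": [0,0,0],"fingers": 0.35},
])

```text
clock: 25.5
position: [0.5332, 0.1622, 0.0264]
ee_rot: [0.701, 0.713, -0.0, 0.0]
ft_force: [-1.9, -6.2, 2.6]
grip_width: 0.649
grasp_force: 3.2
```

To row units: 0.0007 m / 0.6 = 0.0012.

move_arm([
  {"delta_pos": [0.0012,0,0],"turn": [0,0,0],"fingers": 0.35},
])

```text
clock: 25.62
position: [0.5332, 0.1624, 0.0263]
ee_rot: [0.701, 0.713, -0.001, 0.0]
ft_force: [-1.8, -8.0, 3.6]
grip_width: 0.647
grasp_force: 3.9
```

To row units: 0.0006 m / 0.6 = 0.001, -0.0003 m / 0.6 = -0.0005.

move_arm([
  {"delta_pos": [0.001,0,-0.0005],"turn": [0,0,0],"fingers": 0.35},
])

```text
clock: 25.75
position: [0.5331, 0.1629, 0.0264]
ee_rot: [0.701, 0.713, -0.001, 0.0]
ft_force: [0.3, -6.7, -1.1]
grip_width: 0.649
grasp_force: 3.5
```

move_arm([
  {"delta_pos": [0.001,0,-0.0005],"turn": [0,0,0],"fingers": 0.35},
])

```text
clock: 25.88
position: [0.5332, 0.1632, 0.0266]
ee_rot: [0.701, 0.713, -0.001, 0.001]
ft_force: [0.4, -7.7, -3.1]
grip_width: 0.654
grasp_force: 3.7
```

```bash
python3 -c "
from h import *
to(.54,.1,.024,91)
s=snap('scene','scene7');cv2.imwrite('pics/sc7.png',cv2.resize(s['color'][230:310,140:240,::-1],None,fx=7,fy=7,interpolation=cv2.INTER_CUBIC))"
```

```text
t 25.88 p [0.5332 0.1632 0.0266] yaw 90.92 F [ 0.39 -7.75 -3.14] w 0.65
delta [-0.0633  0.0058  0.0027] turn [-0.0006  0.0021 -0.0014]
```

View pics/sc7.png

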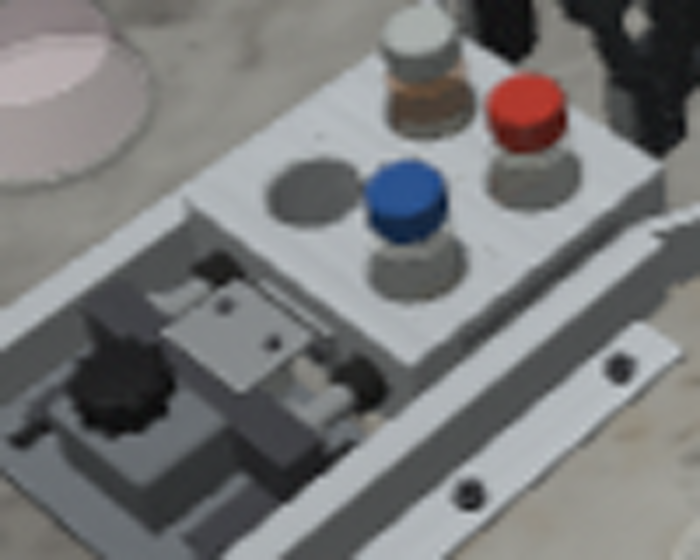

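The buffers at (215,270) and (360,380) look to be at the block's face. I'll press a little more to be sure the rollers have snapped over.

move_arm([
  {"delta_pos": [0.001,0,0.0002],"turn": [0,0,0],"fingers": 0.35},
])

```text
clock: 26.05
position: [0.5331, 0.1633, 0.0264]
ee_rot: [0.701, 0.713, -0.001, 0.001]
ft_force: [-1.5, -10.5, -0.4]
grip_width: 0.648
grasp_force: 5.0
```

To row units: 0.0006 m / 0.6 = 0.001.

move_arm([
  {"delta_pos": [0.001,0,0],"turn": [0,0,0],"fingers": 0.35},
])

```text
clock: 26.18
position: [0.5331, 0.1635, 0.0264]
ee_rot: [0.702, 0.713, -0.002, 0.001]
ft_force: [-0.9, -11.2, 0.8]
grip_width: 0.651
grasp_force: 5.6
```

To row units: 0.0006 m / 0.6 = 0.001.

move_arm([
  {"delta_pos": [0.001,0,0],"turn": [0,0,0],"fingers": 0.35},
])

```text
clock: 26.3
position: [0.5332, 0.1636, 0.0264]
ee_rot: [0.702, 0.713, -0.002, 0.001]
ft_force: [-1.2, -12.4, 1.3]
grip_width: 0.651
grasp_force: 6.3
```

To row units: 0.0006 m / 0.6 = 0.001.

move_arm([
  {"delta_pos": [0.001,0,0],"turn": [0,0,0],"fingers": 0.35},
  {"delta_pos": [0.001,0,0],"turn": [0,0,0],"fingers": 0.35},
])

```text
clock: 26.55
position: [0.5332, 0.1638, 0.0264]
ee_rot: [0.702, 0.712, -0.002, 0.001]
ft_force: [-1.2, -13.2, 2.0]
grip_width: 0.648
grasp_force: 6.5
```

To row units: -0.15 m / 0.6 = -0.25, -0.145 m / 0.6 = -0.2417.

move_arm([
  {"delta_pos": [-0.005,0,0],"turn": [0,0,0],"fingers": 0.35},
  {"delta_pos": [-0.0117,0,0],"turn": [0,0,0],"fingers": 0.35},
  {"delta_pos": [-0.025,0,0],"turn": [0,0,0],"fingers": 0.35},
  {"delta_pos": [-0.05,0,0],"turn": [0,0,0],"fingers": 0.35},
  {"delta_pos": [-0.075,0,0],"turn": [0,0,0],"fingers": 0.35},
  {"delta_pos": [-0.1,0,-0.0167],"turn": [0,0,0],"fingers": 0.35},
  {"delta_pos": [-0.1333,0,-0.0667],"turn": [0,0,0],"fingers": 0.35},
  {"delta_pos": [-0.1667,0,-0.1333],"turn": [0,0,0],"fingers": 0.35},
  {"delta_pos": [-0.2,0,-0.2],"turn": [0,0,0],"fingers": 0.35},
  {"delta_pos": [-0.2333,0,-0.2333],"turn": [0,0,0],"fingers": 0.35},
  {"delta_pos": [-0.25,0,-0.2417],"turn": [0,0,0],"fingers": 0.35},
  {"delta_pos": [-0.25,0,-0.2417],"turn": [0,0,0],"fingers": 0.35},
])

```text
clock: 28.05
position: [0.5355, 0.0162, 0.1712]
ee_rot: [0.702, 0.713, -0.0, -0.0]
ft_force: [-0.5, 0.8, -1.0]
grip_width: 0.647
grasp_force: 0.0
```

```bash
python3 -c "
from h import *
to(.54,.1,.024,91)
c=block();cv2.imwrite('pics/top8.png',cv2.resize(c['color'][165:260,110:220,::-1],None,fx=6,fy=6,interpolation=cv2.INTER_CUBIC))
W=world(c)
q=W[165:260,110:220].reshape(-1,3);q=q[(q[:,2]>.0325)&(q[:,2]<.039)&(q[:,0]>.484)&(q[:,0]<.583)&(q[:,1]<.262+.01)]
print(cv2.minAreaRect((q[:,:2]*1000).astype(np.float32)))"
```

```text
t 28.05 p [0.5355 0.0162 0.1712] yaw 90.88 F [-0.54  0.79 -1.01] w 0.65
delta [0.0838 0.0059 0.1472] turn [-0.0005  0.0003 -0.0021]
block 815 [534.  211.5] [97.2 76.1] 0.69
((533.93017578125, 221.18057250976562), (97.19336700439453, 95.4244384765625), 0.6902530193328857)
```

View pics/top8.png

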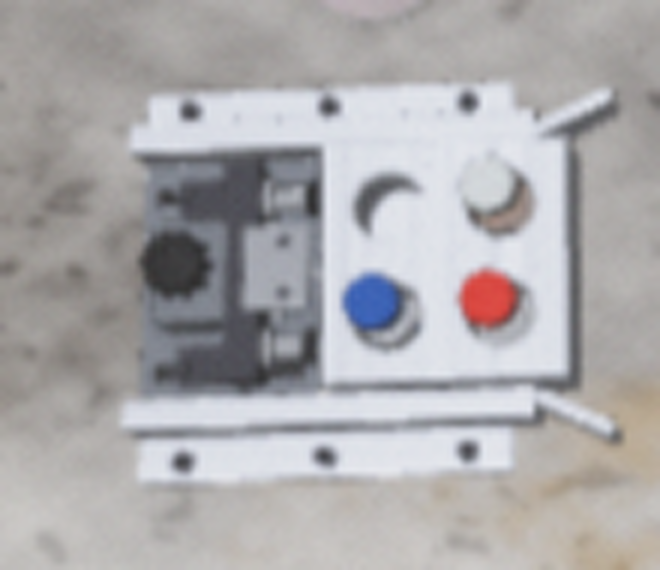

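The force record matches the catch. It peaked at 12.6 N at the rollers, dropped below sliding friction as they snapped, then rose 5 N/mm over the last 2 mm on the buffers. The picture shows the block square in the bay against the buffers at (310,200) and (305,345), with three vials upright and the tool clear.

```bash
python3 -c "
from h import *
print(hand_in())"
```

```text
the job is handed in; nothing more can be done
None
```

I handed the job in with the vial block in the bay, strike first, with forces showing the catch snapped and the block on the buffers; the three vials were upright and the tool clear (28 s used). `hand_in()` returned no verdict.

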